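# Unpin, erect and load a fold-flat ward delivery tray

### The arm

A 6-joint arm with a two-finger parallel gripper is mounted at the origin on the work surface. World frame = base frame: x ahead of the robot, y to its left, z up, the work surface at z = 0. Lengths are in m, angles in rad, forces in N, time in s.
With the tool pointing down it reaches from about 0.35 to 0.775 m from the base axis. Payload 7.3 kg.
Tool frame: the origin (TCP) lies at the very end of the fingers, on their centre line; the grasp point (between the pads) lies 19 mm behind it; z points along the fingers, y is the line along which they close (so a half turn about z gives the same grasp; the last joint's range is limited). The gripper opens to 92 mm and grips with 3 to 60 N. Pads are 19 mm wide; open, the fingers measure 130 mm over their backs; the gripper's body (75 mm by 190 mm) begins 47 mm behind the grasp point.
Start: joints at [1.065, 0.342, 1.524, -0, 1.275, -0.146], TCP at [0.185, 0.491, 0.227] pointing down, gripper open.
Joint ranges: [-2.53, 2.53], [-0.77, 2.02], [0.04, 2.7], [-1, 4.14], [0.28, 2.66], [-3.11, 3.11]. Speed limits (rad/s): [2.57, 2.57, 3.14, 3.14, 3.14, 3.14].

### API

Orientations are given as [roll, pitch, yaw] about the fixed x, y, z axes, in that order (R = Rz(yaw) Ry(pitch) Rx(roll)).
In Python, from cell import telemetry, eyes, job gives the robot as it stands.
- The arm moves only by the tool apply_moves, never from a script. Its arguments are lists of equal length, an entry for each row: "delta_pos": the shift along the world's x, y, z each as a share of 0.4 m, from -1 to 1, a list of three; "dr": the turn, a rotation vector about the world's x, y, z each as a share of 0.5 rad, from -1 to 1, a list of three; "jaw": the opening, from 0 (shut) to 1 (fully open). A call has 1 to 8 rows; each row is the pose to reach, as a shift and turn from the pose commanded when the call began; what a row does not reach only later rows make up. A row lasts 1/12 s, in which the tool goes at most 41.7 mm and 7.16 degrees, less where a joint would pass 70% of its speed; a pose out of reach is approached as far as the arm can. A call with a number of a shift or a turn outside -1 to 1 is refused whole. A call with a gripper value outside its range is refused whole. The fingers move at their own pace and stop on an object; "force" is the grip in N (left out, the last holds). Time passes only in rows, so rows that repeat a pose let the fingers close. It gives the time, the measured TCP pose, the force, the opening and the grip force at its end, in the units of the state.
- telemetry.observe(): the state, without advancing time (a new reading comes with each control period).
- eyes.read_camera(name): name is "scene" or "top" or "wrist"; returns the picture (420x560x3 uint8, red, green, blue); there is no depth.
- eyes.camera_model(name): a dict with "vertical_fov" (degrees; the focal length in pixels is half the picture's height over the tangent of half this angle, whatever the lens; pixels are square), "cx", "cy" (the principal point, pixels), "rvec" (rotation vector, rad) and "tvec" (3), from world to camera coordinates, as OpenCV has them; the wrist camera has in their place "hand_eye" (4x4, takes a point from camera to tool coordinates, whose origin is the TCP and whose axes are the flange's). Camera axes: x right, y down, z forward; pixel columns grow to the right and rows downward; lengths in m; the calibration is good to about 2 mm. A picture is of the moment at which its call begins: read the wrist's pose just before it. camera_model takes no time and is no camera call.
- job.hand_in(): hands the job in; it is judged then, once.
The state is a dict: "time": time; "qpos": joint angles; "qvel": joint speeds; "joint_efforts": joint torques, N m; "tool_pos": TCP position; "tool_rot": TCP orientation; "contact_force": force on the tool from outside, world axes, zero at the start; "torque": the same for the moment, N m; "opening": finger opening in m; "grip_force": force on a finger pad.
Only numpy, scipy, OpenCV 4.12 (cv2) and the standard library are available. Lean on these libraries where they do the work, as an engineer would, in place of code of your own. Each camera call takes 0.05 s, during which the arm holds its last target. There are 200 camera calls.

### The job

Get the fold-flat delivery tray ready and load it: draw the lock pin out of the bracket at the tray's end and park it lying in the two side notches next to the bore, then raise the end panel that lies on top, and only then the front and back panels, until all three stand fully upright. Finally stand every medicine carton inside on the tray floor, the same way up as now, side by side and square to the tray's sides; leave the bottle, the cups and the bowl alone.

Things in the scene. Friction and masses are not known exactly. Their poses are not given: they have to be found in the camera images.
- tray: Fold-flat delivery tray, fixed on the steel trolley top: grey slab on feet, 160 (x) x 280 (y) mm. Origin: centre of its footprint, on the trolley top; z up, x from front panel to back panel, y towards the end with the pin bracket. White panels 60 mm tall, 4 mm thick: hinged end (y = +140), front (x = -78) and back (x = +78); the wall at y = -138 is fixed, upright, its top 90 mm high.
- floor (a point): Centre of the tray floor's top face, tray frame (0, 0, 30) mm. With all panels upright the clear floor is x -75 to 75, y -135 to 133 mm in the tray frame, walls 60 to 70 mm high over it. Folded, the end panel lies on top, over the corners of the front and back panels.
- bore (a point): Mouth of the pin's bore on the front face of the pin bracket, tray frame (18, 165, 76) mm. The aluminium bracket has two upright cheek plates 6 mm thick (tray x 18 to 24 and 66 to 72, y 146 to 222 mm), 90 mm high. The 10.5 mm bore runs along tray +x through both cheeks and through the eye of the end panel's lug between them, so the pin locks that panel.
- notch (a point): Parking place: each cheek has an open-topped U notch 12 mm wide, 35 mm outboard of the bore. The point is on the front face of the front cheek at the height of the axis of a pin lying in both notches, tray frame (18, 200, 74) mm; notch bottom 69.5, lips 90 and 88 mm high. Parked, the pin is parallel to tray x, its shank across both cheeks, its knob just in front of the front cheek.
- pin: Lock pin, 60 g: steel shank 9 mm diameter, 72 mm long, and a black cylindrical knob 20 mm diameter, 30 mm long on the same axis. Origin on the axis where knob meets shank; x along the shank to its tip (knob x -30 to 0 mm). It starts in the bore, level, knob 1 mm in front of the front cheek; it slides freely towards tray -x and is clear of the bracket after 75 mm.
- end_panel (a joint): Hinge of the end panel, the topmost, 150 mm long, with the locking lug; hinge line along tray x at tray y = 140, z = 40 mm. 0 = folded flat over the tray floor, 1.571 = fully upright (end stop). Stiff hinge: the panel stays where it is left; raising it takes about 7 N at its handle.
- front_panel (a joint): Hinge of the front panel (nearest the robot), 264 mm long; hinge line along tray y at tray x = -78, z = 33 mm. 0 = folded flat over the tray floor, 1.571 = fully upright (end stop). Stiff hinge: the panel stays where it is left; raising it takes about 7 N at its handle.
- back_panel (a joint): Hinge of the back panel (farthest from the robot), 264 mm long; hinge line along tray y at tray x = 78, z = 33 mm. 0 = folded flat over the tray floor, 1.571 = fully upright (end stop). Stiff hinge: the panel stays where it is left; raising it takes about 7 N at its handle.
- end_panel_handle (a point): Centre of the end panel's handle bar (56 mm long): folded at tray frame (-45, 108, 80) mm, upright at (-45, 180, 72) mm. The D-handle is a round steel bar 8 mm thick, parallel to the hinge, on the panel's outer face (up while folded, outward when upright); bar centre 40 mm from the panel's middle plane, 32 mm from the hinge line.
- front_panel_handle (a point): Centre of the front panel's handle bar (80 mm long): folded at tray frame (-46, -33, 73) mm, upright at (-118, -33, 65) mm. The D-handle is a round steel bar 8 mm thick, parallel to the hinge, on the panel's outer face (up while folded, outward when upright); bar centre 40 mm from the panel's middle plane, 32 mm from the hinge line.
- back_panel_handle (a point): Centre of the back panel's handle bar (80 mm long): folded at tray frame (46, -33, 73) mm, upright at (118, -33, 65) mm. The D-handle is a round steel bar 8 mm thick, parallel to the hinge, on the panel's outer face (up while folded, outward when upright); bar centre 40 mm from the panel's middle plane, 32 mm from the hinge line.
- carton1: White medicine carton with grey band, 58 (its x) x 42 (its y) x 46 mm high, about 110 g, standing on the trolley top to the right of the tray. Origin: centre of its underside, z up. From 3 to 5 such cartons are there; None if absent.
- carton2: White medicine carton with grey band, 58 (its x) x 42 (its y) x 46 mm high, about 110 g, standing on the trolley top to the right of the tray. Origin: centre of its underside, z up. From 3 to 5 such cartons are there; None if absent.
- carton3: White medicine carton with grey band, 58 (its x) x 42 (its y) x 46 mm high, about 110 g, standing on the trolley top to the right of the tray. Origin: centre of its underside, z up. From 3 to 5 such cartons are there; None if absent.
- carton4: White medicine carton with grey band, 58 (its x) x 42 (its y) x 46 mm high, about 110 g, standing on the trolley top to the right of the tray. Origin: centre of its underside, z up. From 3 to 5 such cartons are there; None if absent.
- carton5: White medicine carton with grey band, 58 (its x) x 42 (its y) x 46 mm high, about 110 g, standing on the trolley top to the right of the tray. Origin: centre of its underside, z up. From 3 to 5 such cartons are there; None if absent.
- amber_bottle: Bystander: amber glass bottle, 52 mm diameter, 110 mm tall, beyond the tray. Origin: centre of its underside.
- cups: Bystander: stack of white cups, 68 mm diameter, 100 mm tall, to the left of the tray. Origin: centre of its underside.
- bowl: Bystander: steel bowl, 110 mm diameter, 45 mm tall, beyond the cartons. Origin: centre of its underside.
Not all that is in view belongs to the job. Leave any red or yellow look-alike of the carton2 alone.

How it is judged:
On the way, in this order (a step that is already met when the one before it is completed fails the run):
1. the lock pin lies in the two side notches, let go, while all panels are still folded (x of pin in the frame of notch between -0.015 and 0.005 m and y of pin in the frame of notch between -0.004 and 0.004 m and z of pin in the frame of notch between -0.005 and 0.005 m and angle between the x axis of pin and the x axis of tray, either way round below 0.12 rad and contact force between the fingers and pin below 0.1 N and value of joint each of end_panel, front_panel, back_panel below 0.2 rad), for 0.2 s.
2. the end panel stands upright (value of joint end_panel above 1.48 rad), for 0.2 s.
3. the front and back panels stand upright too (value of joint each of end_panel, front_panel, back_panel above 1.48 rad), for 0.2 s.
At the end, for the whole second after the job is handed in: Pin lying in both notches (within 4 mm sideways, 5 mm in height, drawn forward at most 15 mm, 7 degrees of the tray's x); all three panels within 5 degrees of upright; every carton on the tray floor within the walls, same way up (6 degrees), square to the tray (15 degrees), at rest (all of step 3 and x of pin in the frame of notch between -0.015 and 0.005 m and y of pin in the frame of notch between -0.004 and 0.004 m and z of pin in the frame of notch between -0.005 and 0.005 m and angle between the x axis of pin and the x axis of tray, either way round below 0.12 rad and x of carton1 in the frame of tray between -0.062 and 0.062 m and y of carton1 in the frame of tray between -0.125 and 0.12 m and z of carton1 in the frame of tray between 0.026 and 0.036 m and angle between each of carton1, carton2, carton3, carton4, carton5's own z axis and vertical below 0.1 rad and linear speed of each of carton1, carton2, carton3, carton4, carton5 below 0.03 m/s and (angle between the x axis of carton1 and the x axis of tray, either way round below 0.26 rad or angle between the x axis of carton1 and the y axis of tray, either way round below 0.26 rad) and x of carton2 in the frame of tray between -0.062 and 0.062 m and y of carton2 in the frame of tray between -0.125 and 0.12 m and z of carton2 in the frame of tray between 0.026 and 0.036 m and (angle between the x axis of carton2 and the x axis of tray, either way round below 0.26 rad or angle between the x axis of carton2 and the y axis of tray, either way round below 0.26 rad) and x of carton3 in the frame of tray between -0.062 and 0.062 m and y of carton3 in the frame of tray between -0.125 and 0.12 m and z of carton3 in the frame of tray between 0.026 and 0.036 m and (angle between the x axis of carton3 and the x axis of tray, either way round below 0.26 rad or angle between the x axis of carton3 and the y axis of tray, either way round below 0.26 rad) and x of carton4 in the frame of tray between -0.062 and 0.062 m and y of carton4 in the frame of tray between -0.125 and 0.12 m and z of carton4 in the frame of tray between 0.026 and 0.036 m and (angle between the x axis of carton4 and the x axis of tray, either way round below 0.26 rad or angle between the x axis of carton4 and the y axis of tray, either way round below 0.26 rad) and x of carton5 in the frame of tray between -0.062 and 0.062 m and y of carton5 in the frame of tray between -0.125 and 0.12 m and z of carton5 in the frame of tray between 0.026 and 0.036 m and (angle between the x axis of carton5 and the x axis of tray, either way round below 0.26 rad or angle between the x axis of carton5 and the y axis of tray, either way round below 0.26 rad)); the robot touches nothing.
It fails at once if the front or back panel is forced up while the end panel still lies on it (value of joint any of front_panel, back_panel above 0.25 rad and value of joint end_panel below 0.8 rad).
It fails at once if the bottle is pushed away or knocked over (distance of amber_bottle from where it was at the start of the episode above 0.04 m or angle between amber_bottle's own z axis and vertical above 0.5 rad).
It fails at once if the stack of cups is pushed away or knocked over (distance of cups from where it was at the start of the episode above 0.04 m or angle between cups's own z axis and vertical above 0.5 rad).
It fails at once if the bowl is pushed away or knocked over (distance of bowl from where it was at the start of the episode above 0.04 m or angle between bowl's own z axis and vertical above 0.5 rad).
Of carton1, carton2, carton3, carton4, carton5 only 3 to 5 are there at a start; the rules pass over those that are not, and their reading is None.
At some moment in a run one of carton1, carton2, carton3, carton4, carton5 may be knocked a few centimetres aside while the robot is not near it.
It also fails if it takes over 210 s, if anything falls off the work surface, if the arm or the gripper's body presses on something with over 40 N, if the wrist force passes 120 N, or if a joint passes its speed limit or range.

## Working session

There is one attempt and no reset: what is moved stays moved. The work goes in short steps, Python scripts to look and compute and a tool call to move; the robot and the scene stay as the last step left them, time stands still between calls to the robot, and variables do not carry over. Pictures are saved under pics/ and viewed, at most 14 in all, crops included, and the job is handed in when it is done.

Besides the shell and the picture viewer there is one more tool, called after "Request:" as name(argument=value, ...) on one line, values as JSON. apply_moves: Moves the arm, as the interface text tells. Its arguments: {"type":"object","properties":{"delta_pos":{"type":"array"},"dr":{"type":"array"},"jaw":{"type":"array"},"force":{"type":"number"}},"required":["delta_pos","dr","jaw"]}

```bash
ls; mkdir -p pics; python3 - <<'E'
from cell import telemetry, eyes, job
import cv2
for n in ("scene","top"):
    im=eyes.read_camera(n); cv2.imwrite(f"pics/{n}0.png",im[:,:,::-1]); print(n,eyes.camera_model(n))
print(eyes.camera_model("wrist")); print(telemetry.observe())
E
```

```text
pics
scene {'vertical_fov': 42.65612512649397, 'cx': 277.40461706724267, 'cy': 198.95463841987043, 'rvec': array([ 2.09411678,  1.59851178, -0.48238756]), 'tvec': array([-0.1919722 , -0.42770232,  1.64957643])}
top {'vertical_fov': 48.98462527848514, 'cx': 287.773861352135, 'cy': 201.3541841177368, 'rvec': array([ 2.11254331, -2.17387043,  0.15188335]), 'tvec': array([0.05816307, 0.60874975, 1.15520985])}
{'vertical_fov': 69.9248189403032, 'cx': 281.36466319441564, 'cy': 208.45968315697493, 'hand_eye': array([[ 4.38961713e-04, -9.60294976e-01, -2.78986318e-01,
         7.55582084e-02],
       [ 9.99999782e-01,  2.83861421e-04,  5.96340789e-04,
         3.00768524e-04],
       [-4.93469611e-04, -2.78986519e-01,  9.60294892e-01,
        -1.58152422e-01],
       [ 0.00000000e+00,  0.00000000e+00,  0.00000000e+00,
         1.00000000e+00]])}
{'time': 0.1, 'qpos': array([ 1.06500026e+00,  3.42665314e-01,  1.52494860e+00,  9.06456794e-06,
        1.27544637e+00, -1.46012356e-01]), 'qvel': array([-0.00032081, -0.0027555 , -0.00271504,  0.00124409,  0.00152068,
       -0.00199745]), 'joint_efforts': array([ 1.82524454e-03, -4.32001483e+01, -2.44694978e+01,  7.20403902e-02,
        5.26913849e-02, -6.69203018e-05]), 'tool_pos': array([0.18462919, 0.49104725, 0.22609865]), 'tool_rot': array([-3.14014190e+00, -2.22107794e-04,  2.78180613e+00]), 'contact_force': array([ 0.28421047,  0.36791448, -0.20992838]), 'torque': array([-0.00448545,  0.08053046, -0.02676   ]), 'grip_force': 0.0, 'opening': 0.09163891058423056}
```

View pics/top0.png

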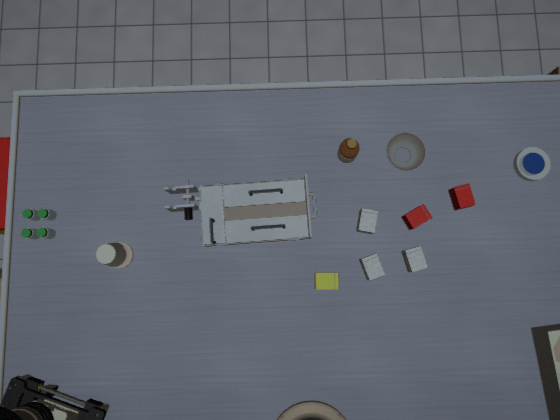

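View pics/scene0.png

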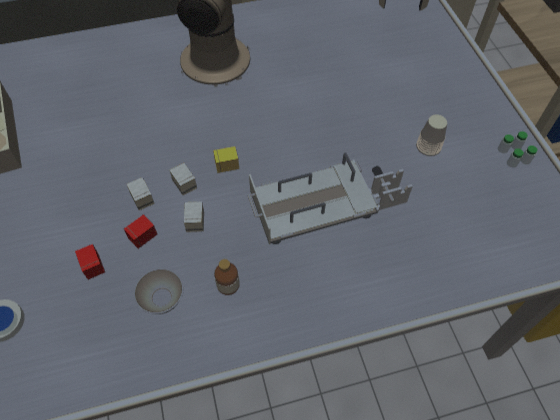

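```bash
cat > h.py <<'E'
import numpy as np, cv2
from scipy.spatial.transform import Rotation as R
from cell import telemetry, eyes, job
def cam(n, st=None):
    m=eyes.camera_model(n); f=210/np.tan(np.radians(m["vertical_fov"])/2)
    K=np.array([[f,0,m["cx"]],[0,f,m["cy"]],[0,0,1.]])
    if n=="wrist":
        st=st or telemetry.observe(); T=np.eye(4); T[:3,:3]=R.from_euler("xyz",st["tool_rot"]).as_matrix(); T[:3,3]=st["tool_pos"]
        W=np.linalg.inv(T@m["hand_eye"]); return K,W[:3,:3],W[:3,3]
    return K,cv2.Rodrigues(m["rvec"])[0],m["tvec"]
def cast(c,uv,z):
    K,Rm,t=c; uv=np.atleast_2d(uv).astype(float); o=-Rm.T@t
    d=(np.linalg.inv(K)@np.c_[uv,np.ones(len(uv))].T).T@Rm
    return o+d*((z-o[2])/d[:,2])[:,None]
def proj(c,P):
    K,Rm,t=c; p=(np.atleast_2d(P)@Rm.T+t)@K.T; return p[:,:2]/p[:,2:]
def shot(n,name=None):
    st=telemetry.observe(); im=eyes.read_camera(n)
    if name: cv2.imwrite(f"pics/{name}.png",im[:,:,::-1])
    return im,cam(n,st)
def blobs(mask,amin,amax=1e9):
    n,l,s,c=cv2.connectedComponentsWithStats(mask.astype(np.uint8))
    return [(c[i],s[i],np.argwhere(l==i)[:,::-1]) for i in range(1,n) if amin<=s[i,4]<=amax]
E
python3 - <<'E'
from h import *
im,c=shot("top"); g=im.max(2)
for ce,s,p in blobs(g[150:300,160:320]<70,12):
    print("dark",ce+[160,150],s[4],s[2:4], cast(c,ce+[160,150],0.075)[0])
for (a,b) in [(369,221),(373,266),(416,259)]:
    w=im[b-20:b+20,a-20:a+20].astype(int)
    for ce,s,p in blobs((w.min(2)>150),40): print("carton",ce+[a-20,b-20],s[4],s[:4],cast(c,ce+[a-20,b-20],.046)[0], cv2.minAreaRect(p.astype(np.int32)))
print(im[221,369],im[300,300],im[213,188],im[240,290])
cv2.imwrite("pics/topcrop.png",cv2.resize(im[140:300,150:450,::-1],None,fx=2.6,fy=2.6,interpolation=cv2.INTER_CUBIC))
E
```

```text
dark [193.11111111 189.47222222] 36 [9 6] [0.64334328 0.28106609 0.075     ]
dark [176.52459016 190.8852459 ] 61 [20  5] [0.64092649 0.32338602 0.075     ]
dark [264.58024691 190.88888889] 81 [34  7] [0.63434659 0.09891702 0.075     ]
dark [191.57142857 198.42857143] 14 [4 5] [0.62034183 0.28494348 0.075     ]
dark [186.15662651 211.27710843] 166 [30 15] [0.58780734 0.29859501 0.075     ]
dark [211.81818182 230.01515152] 66 [ 6 26] [0.53839899 0.23375888 0.075     ]
dark [267.5        226.52631579] 76 [33  6] [0.54317299 0.09346014 0.075     ]
[136 144 148] [100 107 118] [20 22 25] [94 93 98]
```

View pics/topcrop.png

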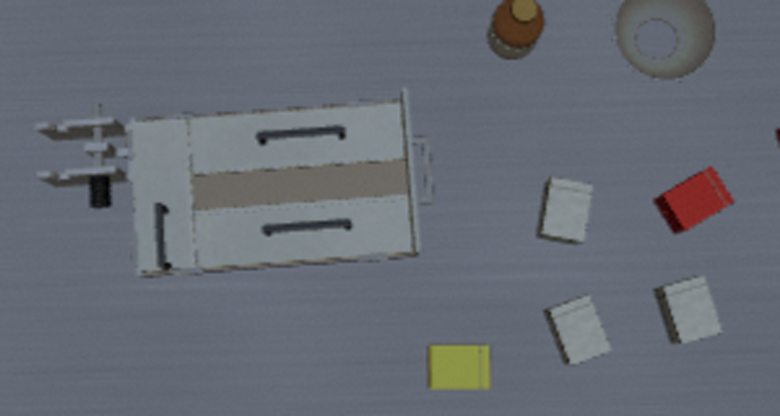

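Request:
apply_moves(delta_pos=[[0.9125, -0.8275, 0.2], [0.9125, -0.8275, 0.2], [0.9125, -0.8275, 0.2], [0.9125, -0.8275, 0.2], [0.9125, -0.8275, 0.2], [0.9125, -0.8275, 0.2], [0.9125, -0.8275, 0.2], [0.9125, -0.8275, 0.2]], dr=[[0, 0, 0.84], [0, 0, 0.84], [0, 0, 0.84], [0, 0, 0.84], [0, 0, 0.84], [0, 0, 0.84], [0, 0, 0.84], [0, 0, 0.84]], jaw=[0.5, 0.5, 0.5, 0.5, 0.5, 0.5, 0.5, 0.5], force=30)

```text
time: 0.82
tool_pos: [0.4197, 0.278, 0.2782]
tool_rot: [3.141, -0.0, -3.081]
contact_force: [0.8, 0.8, -1.2]
opening: 0.0468
grip_force: 0.0
```

Request:
apply_moves(delta_pos=[[0.31, -0.28, 0.05], [0.31, -0.28, 0.05], [0.31, -0.28, 0.05], [0.31, -0.28, 0.05], [0.31, -0.28, 0.05], [0.31, -0.28, 0.05], [0.31, -0.28, 0.05], [0.31, -0.28, 0.05]], dr=[[0, 0, 0], [0, 0, 0], [0, 0, 0], [0, 0, 0], [0, 0, 0], [0, 0, 0], [0, 0, 0], [0, 0, 0]], jaw=[0.5, 0.5, 0.5, 0.5, 0.5, 0.5, 0.5, 0.5])

```text
time: 1.48
tool_pos: [0.5416, 0.1687, 0.2977]
tool_rot: [3.141, -0.001, -3.08]
contact_force: [-1.2, 0.9, 0.3]
opening: 0.0458
grip_force: 0.0
```

```bash
python3 - <<'E'
from h import *
st=telemetry.observe(); print(st["tool_pos"],st["tool_rot"])
shot("wrist","w1")
E
```

```text
[0.5415601  0.16869847 0.2977166 ] [ 3.14117899e+00 -1.07753009e-03 -3.08011761e+00]
```

View pics/w1.png

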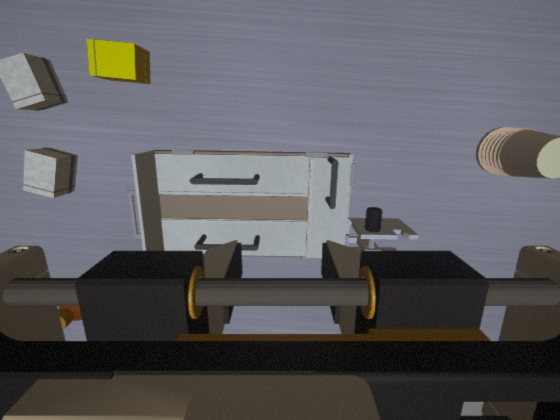

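```bash
cat > tray.py <<'E'
from h import *
def meas(c,im,rois):
    out={}
    for k,(u0,u1,v0,v1,z) in rois.items():
        b=blobs(im[v0:v1,u0:u1].max(2)<75,15)
        if not b: print("none",k); continue
        ce,s,p=max(b,key=lambda x:x[1][4]); (x,y),wh,a=cv2.minAreaRect(p.astype(np.float32)); uv=np.array([x+u0,y+v0])
        out[k]=cast(c,uv,z)[0][:2]; print(k,uv,wh,out[k])
    return out
E
python3 - <<'E'
from tray import *
im,c=shot("wrist")
o=meas(c,im,dict(front=(185,270,170,192,.073),back=(190,270,232,250,.073),end=(322,345,152,212,.080),knob=(360,388,200,235,.080)))
v=o["back"]-o["front"]; print("yaw",np.arctan2(v[1],v[0]),np.linalg.norm(v))
P=np.array([[-.046,-.033],[.046,-.033],[-.045,.108]]); Q=np.array([o["front"],o["back"],o["end"]])
M,_=cv2.estimateAffinePartial2D(P,Q,ransacReprojThreshold=1); print(M, np.hypot(*M[:,0]),np.arctan2(M[1,0],M[0,0])); print(P@M[:,:2].T+M[:,2]-Q)
for n,p in dict(knobc=(.002,.165),c=(0,0)).items(): print(n,M[:,:2]@p+M[:,2])
E
```

```text
front [224.50398254 178.27685547] (66.9714584350586, 9.677026748657227) [0.54138492 0.09603562]
back [245.48009872 242.20132637] (12.971205711364746, 25.80937385559082) [0.62850977 0.12564041]
end [331.14837933 182.03242111] (8.789020538330078, 49.98755645751953) [0.53641269 0.23268068]
knob [372.5 219.5] (25.0, 17.0) [0.5829368  0.29254971]
yaw 0.3275568371265555 0.09201729659732956
[[ 0.89812014 -0.12044996  0.58392724]
 [ 0.12044996  0.89812014  0.1406853 ]] 0.9061611239417858 0.13331791083954248
[[ 0.00520364  0.00947102]
 [ 0.00070584 -0.00905237]
 [-0.00590945 -0.00041865]]
knobc [0.56584924 0.28911603]
c [0.58392724 0.1406853 ]
```

Request:
apply_moves(delta_pos=[[-0.125, 0.15, -0.25], [-0.125, 0.15, -0.25], [-0.125, 0.15, -0.25], [-0.125, 0.15, -0.25], [-0.125, 0.15, -0.25], [-0.125, 0.15, -0.25]], dr=[[0, 0, 0], [0, 0, 0], [0, 0, 0], [0, 0, 0], [0, 0, 0], [0, 0, 0]], jaw=[0.5, 0.5, 0.5, 0.5, 0.5, 0.5])

```text
time: 2.08
tool_pos: [0.493, 0.2284, 0.1991]
tool_rot: [3.141, 0.002, -3.08]
contact_force: [0.9, 0.5, 0.9]
opening: 0.0462
grip_force: 0.0
```

```bash
python3 - <<'E'
from h import *
st=telemetry.observe(); print(st["tool_pos"],st["tool_rot"],st["time"])
im,c=shot("wrist","w2")
for P in [(.541,.096,.073),(.536,.2327,.08),(.583,.2925,.076)]: print(proj(c,P))
for ce,s,p in blobs(im[:230].max(2)<75,60): 
    print(s, ce, cv2.minAreaRect(p.astype(np.float32)), cast(c,ce,.075)[0])
E
```

```text
[0.49303041 0.22838109 0.19909281] [ 3.14136734e+00  2.00883483e-03 -3.07959298e+00] 2.0833
[[147.73902905 238.85239709]]
[[282.43152682 244.77613121]]
[[336.05658314 287.60379278]]
[  27   70   36   45 1225] [44.37714286 93.18204082] ((44.50000762939453, 92.00000762939453), (47.47826385498047, 30.96563148498535), 83.8844985961914) [0.40741911 0.01480372 0.075     ]
[ 70 196 242   7 456] [187.62280702 198.77631579] ((190.48011779785156, 200.2731170654297), (241.03311157226562, 5.81179141998291), 0.8951737284660339) [0.49577084 0.13807697 0.075     ]
[ 25 199  46  31 998] [ 49.29759519 217.36973948] ((46.991172790527344, 216.25094604492188), (30.255407333374023, 43.465518951416016), 83.8844985961914) [0.5232634  0.00141035 0.075     ]
[499 207  49  23 722] [522.92936288 220.0734072 ] ((523.0, 218.0), (48.0, 22.0), 0.0) [0.49696984 0.4689605  0.075     ]
[282 208   7  22 142] [285.02816901 218.49295775] ((285.0, 218.5), (21.0, 6.0), 90.0) [0.50997181 0.23363933 0.075     ]
```

View pics/w2.png

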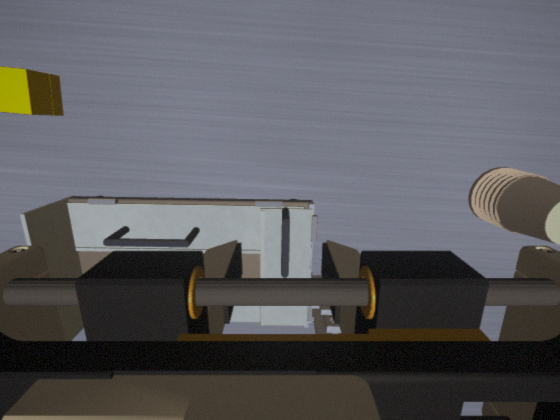

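Request:
apply_moves(delta_pos=[[-0.225, 0.0, 0.0], [-0.225, 0.0, 0.0], [-0.225, 0.0, 0.0], [-0.225, 0.0, 0.0], [-0.225, 0.0, 0.0]], dr=[[0, 0, 0], [0, 0, 0], [0, 0, 0], [0, 0, 0], [0, 0, 0]], jaw=[0.5, 0.5, 0.5, 0.5, 0.5])

```text
time: 2.55
tool_pos: [0.4045, 0.2278, 0.1998]
tool_rot: [3.14, 0.005, -3.082]
contact_force: [1.2, -0.2, -0.5]
opening: 0.0461
grip_force: 0.0
```

```bash
python3 - <<'E'
from h import *
st=telemetry.observe(); print(st["tool_pos"],st["tool_rot"],st["time"])
im,c=shot("wrist","w3")
for ce,s,p in blobs(im[:240].max(2)<75,60): 
    print(s, ce, cv2.minAreaRect(p.astype(np.float32)), cast(c,ce,.075)[0])
E
```

```text
[0.40446605 0.22781106 0.19977554] [ 3.14046074  0.00468465 -3.08158294] 2.55
[ 43 158  30  41 847] [ 57.54899646 177.23140496] ((58.47199249267578, 177.79698181152344), (37.71192932128906, 27.429962158203125), 82.14668273925781) [0.3936985  0.01467104 0.075     ]
```

View pics/w3.png

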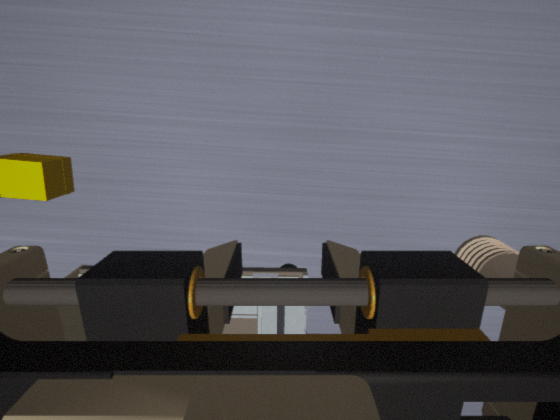

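Request:
apply_moves(delta_pos=[[0.55, 0.03, 0.0], [0.55, 0.03, 0.0], [0.55, 0.03, 0.0], [0.55, 0.03, 0.0], [0.55, 0.03, 0.0], [0.55, 0.03, 0.0], [0.55, 0.03, 0.0], [0.55, 0.03, 0.0]], dr=[[0, 0, 0], [0, 0, 0], [0, 0, 0], [0, 0, 0], [0, 0, 0], [0, 0, 0], [0, 0, 0], [0, 0, 0]], jaw=[0.5, 0.5, 0.5, 0.5, 0.5, 0.5, 0.5, 0.5])

```text
time: 3.27
tool_pos: [0.6237, 0.2389, 0.1968]
tool_rot: [-3.142, -0.001, -3.083]
contact_force: [-0.1, -0.2, 0.5]
opening: 0.0456
grip_force: 0.0
```

```bash
python3 - <<'E'
from h import *
st=telemetry.observe(); print(st["tool_pos"],st["tool_rot"],st["time"])
im,c=shot("wrist","w4")
for ce,s,p in blobs(im[:245].max(2)<75,60): 
    print(s, ce, cv2.minAreaRect(p.astype(np.float32)), cast(c,ce,.075)[0])
E
```

```text
[0.62370922 0.23892261 0.19682698] [-3.14151429e+00 -8.90776203e-04 -3.08284530e+00] 3.2667
[ 524   39   36   66 1800] [544.16555556  74.93666667] ((541.5, 71.5), (65.0, 35.0), 90.0) [0.49680943 0.45842958 0.075     ]
[488  54  17  55 117] [492.52136752  82.82051282] ((495.380859375, 81.28219604492188), (54.037025451660156, 15.248804092407227), 87.87889862060547) [0.50565504 0.41566595 0.075     ]
[   0   65   67  179 7406] [ 28.05482042 153.84458547] ((27.04921531677246, 151.22103881835938), (179.66188049316406, 49.87972640991211), 78.81120300292969) [0.5909998  0.00358716 0.075     ]
[278  71  10  76 522] [282.28735632 107.20498084] ((282.4587707519531, 108.5157241821289), (8.04809856414795, 75.03909301757812), 0.9391909241676331) [0.53642488 0.23509963 0.075     ]
[ 75 103 111  11 902] [128.96784922 107.48115299] ((130.0031280517578, 107.75318908691406), (110.06713104248047, 9.201794624328613), 0.7252243161201477) [0.54467984 0.09974977 0.075     ]
[330 148  25  35 759] [342.71146245 165.13043478] ((342.0, 165.0), (34.0, 24.0), 90.0) [0.58420283 0.29438583 0.075     ]
[ 92 194 100  17 801] [138.21473159 204.72034956] ((141.50384521484375, 202.21629333496094), (98.92340087890625, 15.741806030273438), 0.7742201685905457) [0.63395778 0.10137614 0.075     ]
```

View pics/w4.png

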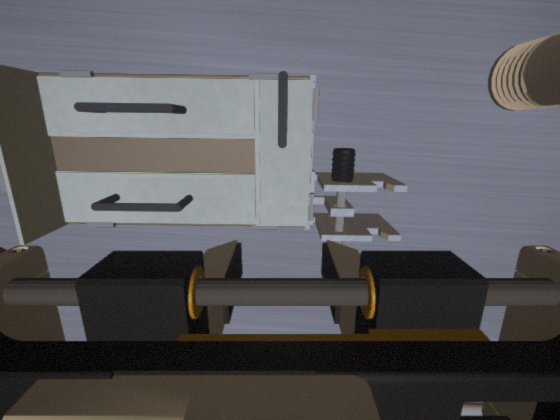

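```bash
python3 - <<'E'
from h import *
st=telemetry.observe()
im=cv2.imread("pics/w4.png"); c=cam("wrist",st); d=im.max(2)<75
def line(u0,u1,v0,v1,z,vert):
    m=d[v0:v1,u0:u1]; a=m if not vert else m.T
    k=np.arange(a.shape[1]); ce=np.array([np.median(np.nonzero(a[:,i])[0]) for i in k])
    uv=np.c_[k+u0,ce+v0] if not vert else np.c_[ce+u0,k+v0]
    p=cast(c,uv,z)[:,:2]; f=cv2.fitLine(p.astype(np.float32),cv2.DIST_HUBER,0,.01,.01).ravel(); return f
for n,a in dict(front=(90,172,98,116,.073,0),back=(112,176,198,214,.073,0),end=(274,292,78,140,.08,1)).items(): print(n,line(*a), )
# extents at bar (top row ends)
def ends(u0,u1,v0,v1,z):
    q=np.argwhere(d[v0:v1,u0:u1])[:,::-1]; return q.min(0)+[u0,v0],q.max(0)+[u0,v0]
for n,a in dict(front=(70,195,95,120,.073),back=(85,200,190,216,.073),end=(274,292,65,155,.08),knob=(325,360,140,190,.076)).items():
    lo,hi=ends(*a); print(n,lo,hi,cast(c,[lo,hi+1,(lo+hi+1)/2],a[-1])[:,:2].round(4).tolist())
# knob symmetric: sides at z=.076
E
```

```text
front [ 0.05168704 -0.9986633   0.5434333   0.10353514]
back [ 0.03928838 -0.99922794  0.6355577   0.10025503]
end [0.998946   0.04590106 0.5369656  0.23537728]
front [ 75 103] [185 113] [[0.5429, 0.0512], [0.5463, 0.1494], [0.5446, 0.1001]]
back [ 92 194] [191 210] [[0.6257, 0.0567], [0.6372, 0.1527], [0.6314, 0.1043]]
end [278  71] [287 146] [[0.507, 0.23], [0.5693, 0.2426], [0.5371, 0.2361]]
knob [330 148] [358 182] [[0.5682, 0.2811], [0.599, 0.312], [0.5834, 0.2963]]
```

Request:
apply_moves(delta_pos=[[-0.108, 0.14, -0.0925], [-0.108, 0.14, -0.0925], [-0.108, 0.14, -0.0925], [-0.108, 0.14, -0.0925], [-0.108, 0.14, -0.0925]], dr=[[0, 0, -0.025], [0, 0, -0.025], [0, 0, -0.025], [0, 0, -0.025], [0, 0, -0.025]], jaw=[0.5, 0.5, 0.5, 0.5, 0.5])

```text
time: 3.73
tool_pos: [0.5792, 0.2959, 0.1622]
tool_rot: [3.141, 0.002, -3.093]
contact_force: [1.4, 0.0, 1.1]
opening: 0.0457
grip_force: 0.0
```

Request:
apply_moves(delta_pos=[[0.003, -0.002, -0.1], [0.003, -0.002, -0.18], [0.003, -0.002, -0.262], [0.003, -0.002, -0.262], [0.003, -0.002, -0.262], [0.003, -0.002, -0.262]], dr=[[0, 0, 0], [0, 0, 0], [0, 0, 0], [0, 0, 0], [0, 0, 0], [0, 0, 0]], jaw=[0.5, 0.5, 0.5, 0.5, 0.5, 0.5])

```text
time: 4.23
tool_pos: [0.5824, 0.2948, 0.0588]
tool_rot: [3.14, 0.004, -3.095]
contact_force: [-0.1, 0.3, 0.6]
opening: 0.0459
grip_force: 0.0
```

Request:
apply_moves(delta_pos=[[0, 0, 0], [0, 0, 0], [0, 0, 0], [0, 0, 0], [0, 0, 0], [0, 0, 0]], dr=[[0, 0, 0], [0, 0, 0], [0, 0, 0], [0, 0, 0], [0, 0, 0], [0, 0, 0]], jaw=[0.1, 0.1, 0.1, 0.1, 0.1, 0.1], force=25)

```text
time: 4.73
tool_pos: [0.5809, 0.2948, 0.0568]
tool_rot: [-3.142, 0.001, -3.094]
contact_force: [-1.3, -2.2, 2.7]
opening: 0.0192
grip_force: 24.9
```

Request:
apply_moves(delta_pos=[[-0.05, -0.0023, 0], [-0.1, -0.0046, 0], [-0.15, -0.007, 0], [-0.2, -0.0092, 0], [-0.205, -0.0095, 0], [-0.205, -0.0095, 0], [-0.205, -0.0095, 0]], dr=[[0, 0, 0], [0, 0, 0], [0, 0, 0], [0, 0, 0], [0, 0, 0], [0, 0, 0], [0, 0, 0]], jaw=[0.1, 0.1, 0.1, 0.1, 0.1, 0.1, 0.1])

```text
time: 5.32
tool_pos: [0.4995, 0.2914, 0.0564]
tool_rot: [3.141, 0.001, -3.094]
contact_force: [0.0, 0.2, 0.7]
opening: 0.0194
grip_force: 24.9
```

Request:
apply_moves(delta_pos=[[0, 0, 0.08], [-0.004, 0.0875, 0.08], [-0.004, 0.0875, 0.08], [0.05, 0.09, 0.08], [0.1, 0.092, 0.08], [0.15, 0.0945, 0.08], [0.193, 0.0965, 0.08], [0.193, 0.0965, 0.08]], dr=[[0, 0, 0], [0, 0, 0], [0, 0, 0], [0, 0, 0], [0, 0, 0], [0, 0, 0], [0, 0, 0], [0, 0, 0]], jaw=[0.1, 0.1, 0.1, 0.1, 0.1, 0.1, 0.1, 0.1])

```text
time: 5.98
tool_pos: [0.5797, 0.3292, 0.0875]
tool_rot: [3.141, 0.003, -3.096]
contact_force: [-0.5, -1.3, -0.7]
opening: 0.0192
grip_force: 24.9
```

```bash
python3 - <<'E'
from h import *
st=telemetry.observe(); print(st["tool_pos"],st["tool_rot"],st["contact_force"])
im,c=shot("scene"); im2,c2=shot("top")
P=[.57,.32,.08]
o=[]
for i,cc in((im,c),(im2,c2)):
    u,v=proj(cc,P)[0].astype(int); o.append(cv2.resize(i[v-30:v+30,u-38:u+38,::-1],(380,300),interpolation=cv2.INTER_CUBIC))
cv2.imwrite("pics/pin1.png",np.hstack(o))
E
```

```text
[0.57968115 0.3291725  0.08748964] [ 3.14098620e+00  2.70948867e-03 -3.09561547e+00] [-0.54797448 -1.34921576 -0.74048502]
```

View pics/pin1.png

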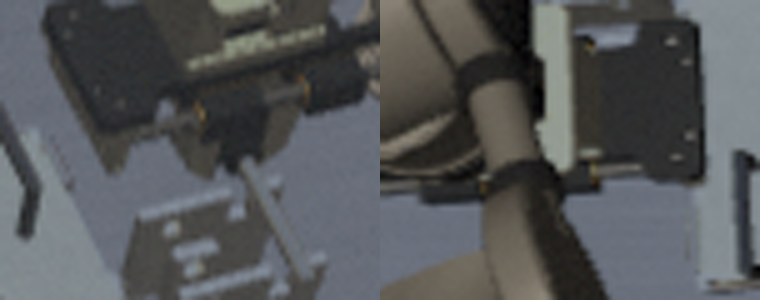

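Request:
apply_moves(delta_pos=[[0, 0, -0.02], [0, 0, -0.04], [0, 0, -0.05], [0, 0, -0.06], [0, 0, -0.07], [0, 0, -0.078], [0, 0, -0.081], [0, 0, -0.081]], dr=[[0, 0, 0], [0, 0, 0], [0, 0, 0], [0, 0, 0], [0, 0, 0], [0, 0, 0], [0, 0, 0], [0, 0, 0]], jaw=[0.1, 0.1, 0.1, 0.1, 0.1, 0.1, 0.1, 0.1])

```text
time: 6.75
tool_pos: [0.5757, 0.3297, 0.0557]
tool_rot: [3.142, -0.0, -3.094]
contact_force: [-0.1, 0.7, 0.9]
opening: 0.0196
grip_force: 24.9
```

Request:
apply_moves(delta_pos=[[0, 0, -0.001], [0, 0, -0.001], [0, 0, -0.001], [0, 0, -0.001]], dr=[[0, 0, 0], [0, 0, 0], [0, 0, 0], [0, 0, 0]], jaw=[0.26, 0.38, 0.4, 0.4])

```text
time: 7.08
tool_pos: [0.576, 0.3297, 0.0556]
tool_rot: [3.141, 0.0, -3.094]
contact_force: [0.5, 0.8, -0.1]
opening: 0.0357
grip_force: 0.0
```

Request:
apply_moves(delta_pos=[[0, 0, 0.08], [0, 0, 0.16], [0, 0, 0.24], [0.06, -0.1, 0.3], [0.12, -0.2, 0.3], [0.12, -0.2, 0.3], [0.12, -0.2, 0.3]], dr=[[0, 0, 0], [0, 0, 0], [0, 0, 0], [0, 0, 0], [0, 0, 0], [0, 0, 0], [0, 0, 0]], jaw=[0.4, 0.4, 0.4, 0.4, 0.4, 0.4, 0.4])

```text
time: 7.67
tool_pos: [0.626, 0.246, 0.176]
tool_rot: [-3.141, 0.002, -3.098]
contact_force: [-0.4, 0.6, -0.2]
opening: 0.0369
grip_force: 0.0
```

```bash
python3 - <<'E'
from h import *
st=telemetry.observe(); print(st["tool_pos"],st["tool_rot"],st["contact_force"])
shot("wrist","w5")
E
```

```text
[0.62599061 0.24597391 0.17597293] [-3.14096379e+00  1.84559115e-03 -3.09847054e+00] [-0.40288021  0.58524681 -0.1885942 ]
```

View pics/w5.png

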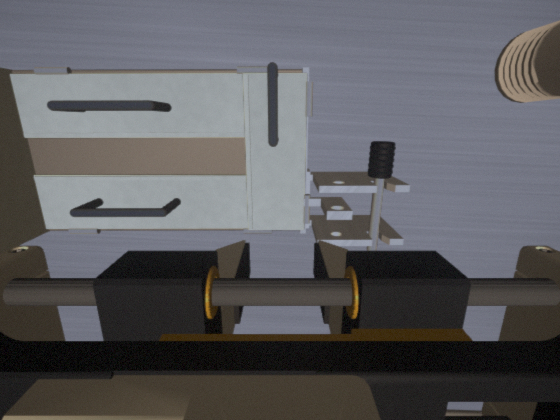

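Request:
apply_moves(delta_pos=[[-0.11, -0.013, -0.05], [-0.221, -0.026, -0.1], [-0.221, -0.026, -0.1], [-0.221, -0.026, -0.18], [-0.221, -0.026, -0.28], [-0.221, -0.026, -0.28], [-0.221, -0.026, -0.28]], dr=[[0, 0, 0], [0, 0, 0], [0, 0, 0], [0, 0, 0], [0, 0, 0], [0, 0, 0], [0, 0, 0]], jaw=[0.4, 0.4, 0.4, 0.4, 0.4, 0.4, 0.4])

```text
time: 8.3
tool_pos: [0.5333, 0.2399, 0.0617]
tool_rot: [-3.141, -0.006, -3.093]
contact_force: [0.2, 0.6, 0.4]
opening: 0.0372
grip_force: 0.0
```

Request:
apply_moves(delta_pos=[[0, 0, 0], [0, 0, 0], [0, 0, 0], [0, 0, 0], [0, 0, 0]], dr=[[0, 0, 0], [0, 0, 0], [0, 0, 0], [0, 0, 0], [0, 0, 0]], jaw=[0, 0, 0, 0, 0], force=20)

```text
time: 8.72
tool_pos: [0.5367, 0.2361, 0.0656]
tool_rot: [-3.136, 0.002, -3.093]
contact_force: [-1.7, -24.4, 18.5]
opening: 0.008
grip_force: 11.9
```

Request:
apply_moves(delta_pos=[[0, -0.008, 0.006], [0, -0.008, 0.006], [0, -0.008, 0.006]], dr=[[0, 0, 0], [0, 0, 0], [0, 0, 0]], jaw=[0, 0, 0], force=30)

```text
time: 8.97
tool_pos: [0.5367, 0.2357, 0.0661]
tool_rot: [3.141, 0.002, -3.094]
contact_force: [6.1, -1.2, -6.4]
opening: 0.0065
grip_force: 30.0
```

Request:
apply_moves(delta_pos=[[-0.0005, 0.0103, 0.0073], [-0.001, 0.021, 0.0138], [-0.0015, 0.0325, 0.0189], [-0.002, 0.0444, 0.023], [-0.0026, 0.0565, 0.0258], [-0.0032, 0.069, 0.0275], [-0.0037, 0.0815, 0.028], [-0.0043, 0.0941, 0.0273]], dr=[[0, 0, 0], [0, 0, 0], [0, 0, 0], [0, 0, 0], [0, 0, 0], [0, 0, 0], [0, 0, 0], [0, 0, 0]], jaw=[0, 0, 0, 0, 0, 0, 0, 0])

```text
time: 9.63
tool_pos: [0.5351, 0.272, 0.0787]
tool_rot: [-3.139, 0.003, -3.094]
contact_force: [0.5, -8.5, 5.3]
opening: 0.0064
grip_force: 30.0
```

Request:
apply_moves(delta_pos=[[-0.0006, 0.0125, -0.002], [-0.0011, 0.0246, -0.0053], [-0.0017, 0.0363, -0.0096], [-0.0022, 0.0476, -0.0151], [-0.0027, 0.0584, -0.0218], [-0.0031, 0.0684, -0.0293], [-0.0036, 0.0775, -0.0378], [-0.004, 0.0859, -0.0473]], dr=[[0, 0, 0], [0, 0, 0], [0, 0, 0], [0, 0, 0], [0, 0, 0], [0, 0, 0], [0, 0, 0], [0, 0, 0]], jaw=[0, 0, 0, 0, 0, 0, 0, 0])

```text
time: 10.3
tool_pos: [0.5338, 0.3069, 0.0598]
tool_rot: [-3.14, 0.004, -3.094]
contact_force: [0.9, -22.3, 31.2]
opening: 0.0068
grip_force: 30.0
```

Request:
apply_moves(delta_pos=[[0, 0.002, -0.005], [0, 0.002, -0.005], [0, 0.002, -0.005]], dr=[[0, 0, 0], [0, 0, 0], [0, 0, 0]], jaw=[0, 0, 0])

```text
time: 10.55
tool_pos: [0.5339, 0.3068, 0.0598]
tool_rot: [-3.139, 0.004, -3.094]
contact_force: [-2.6, -12.8, 19.4]
opening: 0.0068
grip_force: 30.0
```

Request:
apply_moves(delta_pos=[[0, -0.002, 0.004], [0, -0.002, 0.004], [0, -0.002, 0.004], [0, -0.002, 0.1], [0, -0.002, 0.2], [0, -0.1, 0.3], [0, -0.2, 0.4], [0.1, -0.3, 0.4]], dr=[[0, 0, 0], [0, 0, 0], [0, 0, 0], [0, 0, 0], [0, 0, 0], [0, 0, 0], [0, 0, 0], [0, 0, 0]], jaw=[0.25, 0.25, 0.25, 0.25, 0.25, 0.25, 0.3, 0.4])

```text
time: 11.22
tool_pos: [0.5528, 0.2175, 0.2112]
tool_rot: [3.139, 0.004, -3.09]
contact_force: [1.9, 1.9, 0.7]
opening: 0.0305
grip_force: 0.0
```

Request:
apply_moves(delta_pos=[[0.1, -0.03, 0], [0.2, -0.05, 0], [0.25, -0.05, 0], [0.25, -0.05, 0]], dr=[[0, 0, 0], [0, 0, 0], [0, 0, 0], [0, 0, 0]], jaw=[0.4, 0.4, 0.4, 0.4])

```text
time: 11.55
tool_pos: [0.6573, 0.1948, 0.2048]
tool_rot: [3.141, 0.0, -3.096]
contact_force: [-0.3, 0.2, -0.8]
opening: 0.0367
grip_force: 0.0
```

```bash
python3 - <<'E'
from h import *
st=telemetry.observe(); print(st["tool_pos"],st["tool_rot"],st["contact_force"])
shot("wrist","w6")
E
```

```text
[0.65730087 0.1947608  0.20481362] [ 3.14136567e+00  2.63520147e-04 -3.09635931e+00] [-0.25892206  0.20530614 -0.76258061]
```

View pics/w6.png

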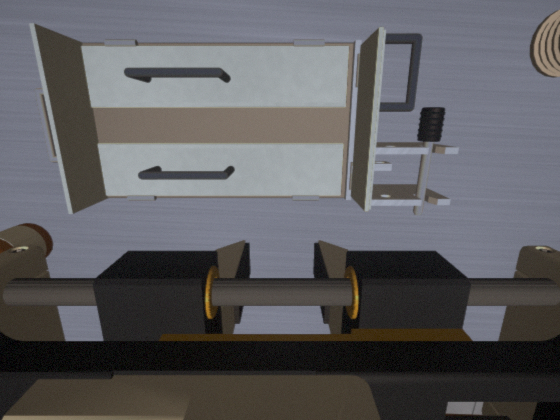

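Request:
apply_moves(delta_pos=[[-0.284, -0.251, 0], [-0.284, -0.251, 0], [-0.284, -0.251, 0], [-0.284, -0.251, 0]], dr=[[0, 0, -1], [0, 0, -1], [0, 0, -1], [0, 0, -1]], jaw=[0.4, 0.4, 0.4, 0.4])

```text
time: 11.93
tool_pos: [0.5363, 0.0949, 0.206]
tool_rot: [-3.14, -0.003, 2.684]
contact_force: [1.2, -0.1, 0.6]
opening: 0.0369
grip_force: 0.0
```

Request:
apply_moves(delta_pos=[[0, 0, 0], [0, 0, 0], [0, 0, 0], [0, 0, 0]], dr=[[0, 0, -1], [0, 0, -1], [0, 0, -1], [0, 0, -1]], jaw=[0.4, 0.4, 0.4, 0.4])

```text
time: 12.27
tool_pos: [0.5392, 0.0964, 0.2067]
tool_rot: [-3.142, -0.001, 2.184]
contact_force: [-0.3, 0.7, 0.6]
opening: 0.0366
grip_force: 0.0
```

Request:
apply_moves(delta_pos=[[0, 0, 0], [0, 0, 0], [0, 0, 0], [0, 0, 0], [0, 0, 0]], dr=[[0, 0, -1], [0, 0, -1], [0, 0, -1], [0, 0, -1], [0, 0, -1]], jaw=[0.4, 0.4, 0.4, 0.4, 0.4])

```text
time: 12.68
tool_pos: [0.5393, 0.0966, 0.2065]
tool_rot: [-3.141, -0.0, 1.686]
contact_force: [0.1, 1.1, 0.5]
opening: 0.0362
grip_force: 0.0
```

Request:
apply_moves(delta_pos=[[0.011, -0.0055, -0.1], [0.011, -0.0055, -0.2], [0.011, -0.0055, -0.3], [0.011, -0.0055, -0.374], [0.011, -0.0055, -0.374], [0.011, -0.0055, -0.374], [0.011, -0.0055, -0.374]], dr=[[0, 0, -0.138], [0, 0, -0.138], [0, 0, -0.138], [0, 0, -0.138], [0, 0, -0.138], [0, 0, -0.138], [0, 0, -0.138]], jaw=[0.4, 0.4, 0.4, 0.4, 0.4, 0.4, 0.4])

```text
time: 13.27
tool_pos: [0.546, 0.0939, 0.0588]
tool_rot: [3.139, -0.0, 1.622]
contact_force: [0.5, 0.8, 0.5]
opening: 0.0367
grip_force: 0.0
```

Request:
apply_moves(delta_pos=[[0, 0, 0], [0, 0, 0], [0, 0, 0], [0, 0, 0], [0, 0, 0]], dr=[[0, 0, 0], [0, 0, 0], [0, 0, 0], [0, 0, 0], [0, 0, 0]], jaw=[0, 0, 0, 0, 0], force=20)

```text
time: 13.68
tool_pos: [0.5452, 0.0935, 0.0575]
tool_rot: [3.141, 0.0, 1.62]
contact_force: [-6.5, -0.0, 2.2]
opening: 0.0078
grip_force: 4.1
```

Request:
apply_moves(delta_pos=[[-0.0103, -0.0005, 0.0073], [-0.021, -0.001, 0.0138], [-0.0325, -0.0015, 0.0189], [-0.0444, -0.002, 0.023], [-0.0565, -0.0026, 0.0258], [-0.069, -0.0032, 0.0275], [-0.0815, -0.0037, 0.028], [-0.0941, -0.0043, 0.0273]], dr=[[0, 0, 0], [0, 0, 0], [0, 0, 0], [0, 0, 0], [0, 0, 0], [0, 0, 0], [0, 0, 0], [0, 0, 0]], jaw=[0, 0, 0, 0, 0, 0, 0, 0], force=30)

```text
time: 14.35
tool_pos: [0.5127, 0.092, 0.0707]
tool_rot: [3.128, -0.0, 1.62]
contact_force: [11.0, 1.6, 9.2]
opening: 0.0073
grip_force: 30.0
```

Request:
apply_moves(delta_pos=[[-0.0125, -0.0006, -0.002], [-0.0246, -0.0011, -0.0053], [-0.0363, -0.0017, -0.0096], [-0.0476, -0.0022, -0.0151], [-0.0584, -0.0027, -0.0218], [-0.0684, -0.0031, -0.0293], [-0.0775, -0.0036, -0.0378], [-0.0859, -0.004, -0.0473]], dr=[[0, 0, 0], [0, 0, 0], [0, 0, 0], [0, 0, 0], [0, 0, 0], [0, 0, 0], [0, 0, 0], [0, 0, 0]], jaw=[0, 0, 0, 0, 0, 0, 0, 0])

```text
time: 15.02
tool_pos: [0.4751, 0.0903, 0.0509]
tool_rot: [3.135, -0.0, 1.62]
contact_force: [2.9, 1.5, 7.9]
opening: 0.0066
grip_force: 30.0
```

Request:
apply_moves(delta_pos=[[-0.002, 0, -0.004], [-0.002, 0, -0.004], [-0.002, 0, -0.004]], dr=[[0, 0, 0], [0, 0, 0], [0, 0, 0]], jaw=[0, 0, 0])

```text
time: 15.27
tool_pos: [0.4732, 0.0902, 0.0485]
tool_rot: [3.138, -0.0, 1.62]
contact_force: [-0.7, 0.7, 5.5]
opening: 0.0068
grip_force: 30.0
```

Request:
apply_moves(delta_pos=[[-0.003, 0, -0.006], [-0.004, 0, -0.009], [-0.004, 0, -0.009]], dr=[[0, 0, 0], [0, 0, 0], [0, 0, 0]], jaw=[0, 0, 0])

```text
time: 15.52
tool_pos: [0.4731, 0.0902, 0.0476]
tool_rot: [3.134, 0.0, 1.62]
contact_force: [-4.0, -0.4, 33.0]
opening: 0.0069
grip_force: 30.0
```

Request:
apply_moves(delta_pos=[[0, 0, 0.008], [0, 0, 0.008], [0, 0, 0.008], [0, 0, 0.1], [0, 0, 0.2], [0.1, 0.01, 0.3], [0.2, 0.02, 0.3], [0.3, 0.02, 0.3]], dr=[[0, 0, 0], [0, 0, 0], [0, 0, 0], [0, 0, 0], [0, 0, 0], [0, 0, 0], [0, 0, 0], [0, 0, 0]], jaw=[0.25, 0.25, 0.25, 0.25, 0.25, 0.3, 0.35, 0.4])

```text
time: 16.18
tool_pos: [0.5841, 0.0987, 0.1667]
tool_rot: [3.137, -0.0, 1.621]
contact_force: [1.1, 0.6, 0.6]
opening: 0.0346
grip_force: 0.0
```

Request:
apply_moves(delta_pos=[[0.1, 0, 0], [0.11, 0, 0], [0.11, 0, 0], [0.11, 0, 0], [0.11, 0, 0]], dr=[[0, 0, 0], [0, 0, 0], [0, 0, 0], [0, 0, 0], [0, 0, 0]], jaw=[0.4, 0.4, 0.4, 0.4, 0.4])

```text
time: 16.6
tool_pos: [0.6245, 0.0981, 0.1628]
tool_rot: [-3.139, -0.0, 1.62]
contact_force: [-0.0, -0.5, -0.5]
opening: 0.0366
grip_force: 0.0
```

Request:
apply_moves(delta_pos=[[0.029, 0, 0], [0.029, 0, -0.1], [0.029, 0, -0.2], [0.029, 0, -0.264], [0.029, 0, -0.264], [0.029, 0, -0.264]], dr=[[0, 0, 0], [0, 0, 0], [0, 0, 0], [0, 0, 0], [0, 0, 0], [0, 0, 0]], jaw=[0.4, 0.4, 0.4, 0.4, 0.4, 0.4])

```text
time: 17.1
tool_pos: [0.6363, 0.0981, 0.0575]
tool_rot: [-3.139, -0.0, 1.62]
contact_force: [0.7, -0.2, 0.1]
opening: 0.0367
grip_force: 0.0
```

Request:
apply_moves(delta_pos=[[0, 0, 0], [0, 0, 0], [0, 0, 0], [0, 0, 0], [0, 0, 0]], dr=[[0, 0, 0], [0, 0, 0], [0, 0, 0], [0, 0, 0], [0, 0, 0]], jaw=[0, 0, 0, 0, 0], force=20)

```text
time: 17.52
tool_pos: [0.6372, 0.098, 0.0588]
tool_rot: [-3.141, 0.0, 1.62]
contact_force: [-13.0, -1.2, 9.7]
opening: 0.0078
grip_force: 6.5
```

Request:
apply_moves(delta_pos=[[0.0103, 0.0005, 0.0073], [0.021, 0.001, 0.0138], [0.0325, 0.0015, 0.0189], [0.0444, 0.002, 0.023], [0.0565, 0.0026, 0.0258], [0.069, 0.0032, 0.0275], [0.0815, 0.0037, 0.028], [0.0941, 0.0043, 0.0273]], dr=[[0, 0, 0], [0, 0, 0], [0, 0, 0], [0, 0, 0], [0, 0, 0], [0, 0, 0], [0, 0, 0], [0, 0, 0]], jaw=[0, 0, 0, 0, 0, 0, 0, 0], force=30)

```text
time: 18.18
tool_pos: [0.6732, 0.0994, 0.0695]
tool_rot: [-3.136, 0.001, 1.62]
contact_force: [-10.1, -1.8, 5.7]
opening: 0.0066
grip_force: 30.0
```

Request:
apply_moves(delta_pos=[[0.0125, 0.0006, -0.002], [0.0246, 0.0011, -0.0053], [0.0363, 0.0017, -0.0096], [0.0476, 0.0022, -0.0151], [0.0584, 0.0027, -0.0218], [0.0684, 0.0031, -0.0293], [0.0775, 0.0036, -0.0378], [0.0859, 0.004, -0.0473]], dr=[[0, 0, 0], [0, 0, 0], [0, 0, 0], [0, 0, 0], [0, 0, 0], [0, 0, 0], [0, 0, 0], [0, 0, 0]], jaw=[0, 0, 0, 0, 0, 0, 0, 0])

```text
time: 18.85
tool_pos: [0.7082, 0.1008, 0.0501]
tool_rot: [-3.137, 0.001, 1.62]
contact_force: [-6.5, -2.4, 6.4]
opening: 0.0068
grip_force: 30.0
```

Request:
apply_moves(delta_pos=[[0.003, 0, -0.006], [0.003, 0, -0.006], [0.003, 0, -0.006]], dr=[[0, 0, 0], [0, 0, 0], [0, 0, 0]], jaw=[0, 0, 0])

```text
time: 19.1
tool_pos: [0.7088, 0.1008, 0.0492]
tool_rot: [-3.137, 0.001, 1.62]
contact_force: [-12.4, -3.0, 13.4]
opening: 0.0066
grip_force: 30.0
```

Request:
apply_moves(delta_pos=[[0.003, 0, -0.006], [0.003, 0, -0.006], [0.003, 0, -0.006]], dr=[[0, 0, 0], [0, 0, 0], [0, 0, 0]], jaw=[0, 0, 0])

```text
time: 19.35
tool_pos: [0.7089, 0.1008, 0.049]
tool_rot: [-3.135, 0.001, 1.621]
contact_force: [-21.4, -3.4, 26.2]
opening: 0.0069
grip_force: 30.0
```

Request:
apply_moves(delta_pos=[[-0.006, 0, 0.01], [-0.006, 0, 0.01], [-0.006, 0, 0.01], [-0.006, 0, 0.1], [-0.006, 0, 0.2], [-0.006, 0, 0.3], [-0.05, -0.05, 0.4], [-0.1, -0.1, 0.5]], dr=[[0, 0, 0], [0, 0, 0], [0, 0, 0], [0, 0, 0], [0, 0, 0], [0, 0, 0], [0, 0, 0], [0, 0, 0]], jaw=[0.25, 0.25, 0.25, 0.25, 0.25, 0.25, 0.25, 0.25])

```text
time: 20.02
tool_pos: [0.678, 0.0673, 0.2347]
tool_rot: [3.141, -0.0, 1.622]
contact_force: [0.5, -0.6, -0.0]
opening: 0.0228
grip_force: 0.0
```

Request:
apply_moves(delta_pos=[[-0.42, -0.98, 0.1], [-0.42, -0.98, 0.1], [-0.42, -0.98, 0.1], [-0.42, -0.98, 0.1], [-0.42, -0.98, 0.1], [-0.42, -0.98, 0.1], [-0.42, -0.98, 0.1], [-0.42, -0.98, 0.1]], dr=[[0, 0, 0], [0, 0, 0], [0, 0, 0], [0, 0, 0], [0, 0, 0], [0, 0, 0], [0, 0, 0], [0, 0, 0]], jaw=[0.5, 0.8, 0.9, 0.9, 0.9, 0.9, 0.9, 0.9])

```text
time: 20.68
tool_pos: [0.5462, -0.2399, 0.2647]
tool_rot: [3.141, 0.0, 1.62]
contact_force: [1.4, -1.2, 0.2]
opening: 0.0716
grip_force: 0.0
```

Request:
apply_moves(delta_pos=[[0, -0.22, 0], [0, -0.22, 0], [0, -0.22, 0], [0, -0.22, 0], [0, -0.22, 0]], dr=[[0, 0, 0], [0, 0, 0], [0, 0, 0], [0, 0, 0], [0, 0, 0]], jaw=[0.9, 0.9, 0.9, 0.9, 0.9])

```text
time: 21.1
tool_pos: [0.547, -0.3259, 0.264]
tool_rot: [-3.141, -0.001, 1.62]
contact_force: [0.4, 0.0, 0.5]
opening: 0.0827
grip_force: 0.0
```

```bash
python3 - <<'E'
from h import *
st=telemetry.observe(); print(st["tool_pos"],st["tool_rot"],st["contact_force"])
a,_=shot("wrist"); b,_=shot("top")
b=cv2.resize(b[140:300,150:450],None,fx=1.4,fy=1.4); cv=np.zeros((420+b.shape[0],560,3),np.uint8); cv[:420]=a; cv[420:,:b.shape[1]]=b[:,:560]
cv2.imwrite("pics/w7raw.png",a[:,:,::-1]); cv2.imwrite("pics/w7.png",cv[:600,:,::-1])
E
```

```text
[ 0.54700974 -0.32588906  0.26402711] [-3.14110534e+00 -1.34054261e-03  1.61957433e+00] [0.43769792 0.00904683 0.49491561]
```

View pics/w7.png

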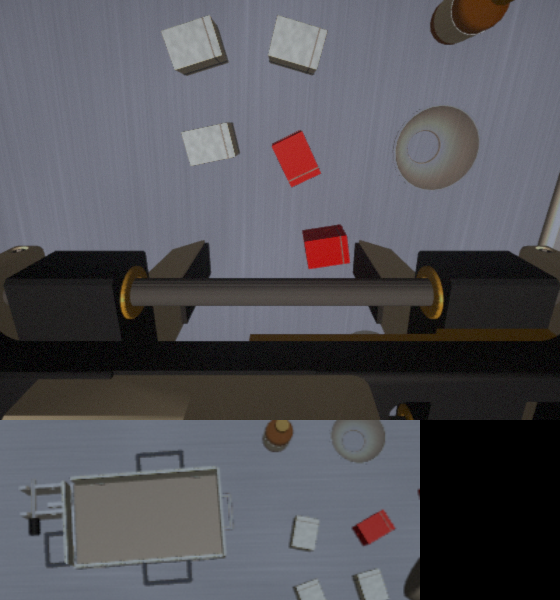

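```bash
cat > cart.py <<'E'
from h import *
def cartons(im,c,thr=None,rows=240,show=True):
    i=im.astype(int); mn,mx=i.min(2),i.max(2); thr=thr or 130
    m=((mn>thr)&(mx-mn<45)).astype(np.uint8); m[rows:]=0
    m=cv2.morphologyEx(m,cv2.MORPH_CLOSE,np.ones((5,5))); m=cv2.morphologyEx(m,cv2.MORPH_OPEN,np.ones((5,5)))
    r=[]
    for ce,s,p in blobs(m,600):
        h=cv2.convexHull(p.astype(np.int32)).reshape(-1,2)
        w=(cast(c,h,.046)[:,:2]*1000).astype(np.float32); (x,y),wh,a=cv2.minAreaRect(w)
        if wh[0]<wh[1]: a+=90
        a=(a+90)%180-90
        r.append((x/1e3,y/1e3,a)); print(s,"centre %.4f %.4f size %.1f %.1f long-axis deg %.1f"%(x/1e3,y/1e3,*wh,a))
    return r
E
python3 - <<'E'
from cart import *
st=telemetry.observe(); im=cv2.imread("pics/w7raw.png")[:,:,::-1]; c=cam("wrist",st)
print(im[44,298],im[144,210],im[150,237],im[20,330],im[65,220],im[60,100],im[70,200])
for t in (120,140,155): print(t);cartons(im,c,t)
E
```

```text
[159 161 164] [165 167 168] [70 67 58] [113 115 128] [ 98  97 102] [112 112 125] [56 54 49]
120
[ 162   16   59   53 2129] centre 0.4372 -0.1690 size 58.8 41.9 long-axis deg 18.8
[ 268   16   58   52 2244] centre 0.5545 -0.1619 size 43.1 64.0 long-axis deg -10.5
[ 181  123   53   42 1702] centre 0.4540 -0.2801 size 58.6 45.1 long-axis deg 14.8
[ 253  195   44   45 1122] centre 0.5406 -0.3708 size 57.2 60.9 long-axis deg -87.0
140
[ 163   17   57   52 2023] centre 0.4378 -0.1691 size 57.1 41.1 long-axis deg 18.6
[ 269   17   57   51 2047] centre 0.5567 -0.1626 size 41.1 57.3 long-axis deg -11.9
[ 182  124   52   41 1588] centre 0.4545 -0.2805 size 57.2 41.4 long-axis deg 14.6
155
[ 270   18   54   49 1475] centre 0.5564 -0.1628 size 39.4 56.1 long-axis deg -12.2
[ 164   30   51   38 1094] centre 0.4360 -0.1753 size 56.4 37.8 long-axis deg 3.0
[ 183  125   50   40 1481] centre 0.4545 -0.2805 size 55.9 40.9 long-axis deg 14.6
```

Request:
apply_moves(delta_pos=[[-0.231, 0.1135, -0.1], [-0.231, 0.1135, -0.2], [-0.231, 0.1135, -0.3], [-0.231, 0.1135, -0.4], [-0.231, 0.1135, -0.4], [-0.231, 0.1135, -0.4], [-0.231, 0.1135, -0.4]], dr=[[0, 0, 0.412], [0, 0, 0.412], [0, 0, 0.412], [0, 0, 0.412], [0, 0, 0.412], [0, 0, 0.412], [0, 0, 0.412]], jaw=[0.78, 0.78, 0.78, 0.78, 0.78, 0.78, 0.78])

```text
time: 21.78
tool_pos: [0.4545, -0.2791, 0.1047]
tool_rot: [-3.14, -0.002, 1.828]
contact_force: [0.6, -0.5, 0.6]
opening: 0.0713
grip_force: 0.0
```

Request:
apply_moves(delta_pos=[[0, -0.003, -0.08], [0, -0.003, -0.15], [0, -0.003, -0.2], [0, -0.003, -0.227], [0, -0.003, -0.227], [0, -0.003, -0.227]], dr=[[0, 0, 0], [0, 0, 0], [0, 0, 0], [0, 0, 0], [0, 0, 0], [0, 0, 0]], jaw=[0.78, 0.78, 0.78, 0.78, 0.78, 0.78])

```text
time: 22.28
tool_pos: [0.4562, -0.2827, 0.0157]
tool_rot: [3.14, 0.002, 1.827]
contact_force: [-0.2, 0.1, -0.2]
opening: 0.0715
grip_force: 0.0
```

Request:
apply_moves(delta_pos=[[0, 0, 0], [0, 0, 0], [0, 0, 0], [0, 0, 0]], dr=[[0, 0, 0], [0, 0, 0], [0, 0, 0], [0, 0, 0]], jaw=[0.55, 0.5, 0.5, 0.5], force=15)

```text
time: 22.62
tool_pos: [0.4554, -0.2826, 0.0155]
tool_rot: [3.14, 0.002, 1.826]
contact_force: [0.4, 1.4, 7.5]
opening: 0.0576
grip_force: 15.0
```

Request:
apply_moves(delta_pos=[[0, 0, 0.1], [0, 0, 0.2], [0, 0, 0.3], [0, 0.05, 0.36], [0.05, 0.15, 0.36], [0.1, 0.25, 0.36], [0.15, 0.35, 0.36], [0.2, 0.45, 0.36]], dr=[[0, 0, 0], [0, 0, 0], [0, 0, 0], [0, 0, -0.1], [0, 0, -0.2], [0, 0, -0.3], [0, 0, -0.418], [0, 0, -0.418]], jaw=[0.5, 0.5, 0.5, 0.5, 0.5, 0.5, 0.5, 0.5], force=20)

```text
time: 23.28
tool_pos: [0.5295, -0.1112, 0.1587]
tool_rot: [3.141, 0.0, 1.613]
contact_force: [0.8, 0.2, -1.9]
opening: 0.0577
grip_force: 20.0
```

Request:
apply_moves(delta_pos=[[0.05, 0.1, 0], [0.1, 0.2, 0], [0.125, 0.3, 0], [0.145, 0.38, 0], [0.145, 0.38, 0], [0.145, 0.38, 0], [0.145, 0.38, 0]], dr=[[0, 0, 0], [0, 0, 0], [0, 0, 0], [0, 0, 0], [0, 0, 0], [0, 0, 0], [0, 0, 0]], jaw=[0.5, 0.5, 0.5, 0.5, 0.5, 0.5, 0.5])

```text
time: 23.87
tool_pos: [0.5867, 0.039, 0.158]
tool_rot: [-3.141, 0.0, 1.618]
contact_force: [0.4, 0.1, -1.5]
opening: 0.0583
grip_force: 20.0
```

Request:
apply_moves(delta_pos=[[0.015, 0.0265, 0], [0.015, 0.0265, 0], [0.015, 0.0265, -0.08], [0.015, 0.0265, -0.16], [0.015, 0.0265, -0.23], [0.015, 0.0265, -0.265], [0.015, 0.0265, -0.278], [0.015, 0.0265, -0.278]], dr=[[0, 0, 0], [0, 0, 0], [0, 0, 0], [0, 0, 0], [0, 0, 0], [0, 0, 0], [0, 0, 0], [0, 0, 0]], jaw=[0.5, 0.5, 0.5, 0.5, 0.5, 0.5, 0.5, 0.5])

```text
time: 24.53
tool_pos: [0.5923, 0.0488, 0.0464]
tool_rot: [-3.139, -0.0, 1.616]
contact_force: [0.6, -1.0, -0.7]
opening: 0.058
grip_force: 20.0
```

Request:
apply_moves(delta_pos=[[0, 0, -0.002], [0, 0, -0.002], [0, 0, 0.1], [0, 0, 0.2], [0, 0, 0.3], [-0.05, -0.1, 0.4], [-0.08, -0.2, 0.5], [-0.1, -0.3, 0.52]], dr=[[0, 0, 0], [0, 0, 0], [0, 0, 0], [0, 0, 0], [0, 0, 0], [0, 0, 0], [0, 0, 0], [0, 0, 0]], jaw=[0.73, 0.73, 0.73, 0.73, 0.73, 0.73, 0.73, 0.73])

```text
time: 25.2
tool_pos: [0.5605, -0.043, 0.2456]
tool_rot: [3.136, 0.001, 1.62]
contact_force: [1.3, -0.8, 1.2]
opening: 0.0669
grip_force: 0.0
```

Request:
apply_moves(delta_pos=[[-0.05, -0.52, 0.02], [-0.05, -0.52, 0.02], [-0.05, -0.52, 0.02], [-0.05, -0.52, 0.02], [-0.05, -0.52, 0.02], [-0.05, -0.52, 0.02], [-0.05, -0.52, 0.02], [-0.05, -0.52, 0.02]], dr=[[0, 0, 0], [0, 0, 0], [0, 0, 0], [0, 0, 0], [0, 0, 0], [0, 0, 0], [0, 0, 0], [0, 0, 0]], jaw=[0.78, 0.78, 0.78, 0.78, 0.78, 0.78, 0.78, 0.78])

```text
time: 25.87
tool_pos: [0.54, -0.251, 0.2496]
tool_rot: [3.141, -0.0, 1.616]
contact_force: [-0.3, -0.5, 0.7]
opening: 0.0717
grip_force: 0.0
```

```bash
python3 - <<'E'
from cart import *
st=telemetry.observe(); print(st["tool_pos"],st["tool_rot"],st["time"])
im,c=shot("wrist","w8"); cartons(im,c,140)
E
```

```text
[ 0.5399727  -0.25102468  0.24964764] [ 3.14084517e+00 -1.80739767e-04  1.61628061e+00] 25.8667
[ 168   88   56   48 1875] centre 0.4376 -0.1700 size 57.4 41.4 long-axis deg 18.7
[ 272   88   56   48 1885] centre 0.5566 -0.1641 size 41.4 57.3 long-axis deg -12.1
```

Request:
apply_moves(delta_pos=[[0.0415, 0.2185, -0.1], [0.0415, 0.2185, -0.2], [0.0415, 0.2185, -0.3], [0.0415, 0.2185, -0.375], [0.0415, 0.2185, -0.375], [0.0415, 0.2185, -0.375]], dr=[[0, 0, -0.51], [0, 0, -0.51], [0, 0, -0.51], [0, 0, -0.51], [0, 0, -0.51], [0, 0, -0.51]], jaw=[0.78, 0.78, 0.78, 0.78, 0.78, 0.78])

```text
time: 26.42
tool_pos: [0.554, -0.1595, 0.0947]
tool_rot: [-3.132, -0.002, 1.366]
contact_force: [-1.3, 0.6, -0.1]
opening: 0.0716
grip_force: 0.0
```

Request:
apply_moves(delta_pos=[[0.002, -0.004, 0], [0.002, -0.004, 0]], dr=[[0, 0, -0.01], [0, 0, -0.01]], jaw=[0.78, 0.78])

```text
time: 26.58
tool_pos: [0.559, -0.1654, 0.1014]
tool_rot: [3.138, 0.001, 1.358]
contact_force: [0.1, -0.7, 0.3]
opening: 0.0716
grip_force: 0.0
```

Request:
apply_moves(delta_pos=[[-0.003, 0.003, -0.08], [-0.003, 0.003, -0.15], [-0.003, 0.003, -0.19], [-0.003, 0.003, -0.216], [-0.003, 0.003, -0.216], [-0.003, 0.003, -0.216]], dr=[[0, 0, 0], [0, 0, 0], [0, 0, 0], [0, 0, 0], [0, 0, 0], [0, 0, 0]], jaw=[0.78, 0.78, 0.78, 0.78, 0.78, 0.78])

```text
time: 27.08
tool_pos: [0.5573, -0.1647, 0.0144]
tool_rot: [3.139, 0.0, 1.357]
contact_force: [-0.1, 0.1, 0.4]
opening: 0.0716
grip_force: 0.0
```

Request:
apply_moves(delta_pos=[[0, 0, 0], [0, 0, 0], [0, 0, 0], [0, 0, 0]], dr=[[0, 0, 0], [0, 0, 0], [0, 0, 0], [0, 0, 0]], jaw=[0.55, 0.5, 0.5, 0.5], force=20)

```text
time: 27.42
tool_pos: [0.5571, -0.1644, 0.0144]
tool_rot: [3.139, 0.001, 1.357]
contact_force: [-0.9, -0.1, 5.8]
opening: 0.0575
grip_force: 20.0
```

Request:
apply_moves(delta_pos=[[0, 0, 0.1], [0, 0, 0.2], [0, 0, 0.3], [0, 0.05, 0.36], [0.02, 0.15, 0.36], [0.04, 0.25, 0.36], [0.06, 0.35, 0.36], [0.08, 0.45, 0.36]], dr=[[0, 0, 0], [0, 0, 0], [0, 0, 0], [0, 0, 0.1], [0, 0, 0.2], [0, 0, 0.3], [0, 0, 0.4], [0, 0, 0.52]], jaw=[0.5, 0.5, 0.5, 0.5, 0.5, 0.5, 0.5, 0.5])

```text
time: 28.08
tool_pos: [0.5882, 0.0177, 0.1574]
tool_rot: [3.141, 0.0, 1.619]
contact_force: [1.4, -0.4, -1.5]
opening: 0.0578
grip_force: 20.0
```

Request:
apply_moves(delta_pos=[[0, 0.1, 0], [0, 0.2, 0], [0, 0.285, 0], [0, 0.285, 0], [0, 0.285, 0], [0, 0.285, 0]], dr=[[0, 0, 0], [0, 0, 0], [0, 0, 0], [0, 0, 0], [0, 0, 0], [0, 0, 0]], jaw=[0.5, 0.5, 0.5, 0.5, 0.5, 0.5])

```text
time: 28.58
tool_pos: [0.5881, 0.1296, 0.1568]
tool_rot: [-3.141, 0.001, 1.618]
contact_force: [0.0, -0.3, -0.9]
opening: 0.0574
grip_force: 20.0
```

Lower by 0.1118.

Request:
apply_moves(delta_pos=[[0.002, 0, -0.08], [0.002, 0, -0.16], [0.002, 0, -0.23], [0.002, 0, -0.265], [0.002, 0, -0.279], [0.002, 0, -0.279], [0.002, 0, -0.279]], dr=[[0, 0, 0], [0, 0, 0], [0, 0, 0], [0, 0, 0], [0, 0, 0], [0, 0, 0], [0, 0, 0]], jaw=[0.5, 0.5, 0.5, 0.5, 0.5, 0.5, 0.5])

```text
time: 29.17
tool_pos: [0.5896, 0.1284, 0.0457]
tool_rot: [3.141, 0.0, 1.615]
contact_force: [-0.1, 0.3, -0.5]
opening: 0.0578
grip_force: 20.0
```

Request:
apply_moves(delta_pos=[[0, 0, -0.002], [0, 0, -0.002], [0, 0, 0.1], [0, 0, 0.2], [0, 0, 0.3], [-0.1, -0.1, 0.4], [-0.15, -0.2, 0.5], [-0.2, -0.3, 0.52]], dr=[[0, 0, 0], [0, 0, 0], [0, 0, 0], [0, 0, 0], [0, 0, 0], [0, 0, 0], [0, 0, 0], [0, 0, 0]], jaw=[0.73, 0.73, 0.73, 0.73, 0.73, 0.73, 0.73, 0.73])

```text
time: 29.83
tool_pos: [0.5294, 0.0461, 0.2371]
tool_rot: [3.137, 0.0, 1.619]
contact_force: [1.4, -1.6, 0.2]
opening: 0.0669
grip_force: 0.0
```

Request:
apply_moves(delta_pos=[[-0.1, -0.7, 0], [-0.1, -0.7, 0], [-0.1, -0.7, 0], [-0.1, -0.7, 0], [-0.1, -0.7, 0], [-0.1, -0.7, 0], [-0.1, -0.7, 0], [-0.1, -0.7, 0]], dr=[[0, 0, 0], [0, 0, 0], [0, 0, 0], [0, 0, 0], [0, 0, 0], [0, 0, 0], [0, 0, 0], [0, 0, 0]], jaw=[0.78, 0.78, 0.78, 0.78, 0.78, 0.78, 0.78, 0.78])

```text
time: 30.5
tool_pos: [0.4882, -0.2399, 0.2342]
tool_rot: [3.141, 0.003, 1.612]
contact_force: [0.3, 0.7, 0.1]
opening: 0.0715
grip_force: 0.0
```

```bash
python3 - <<'E'
from cart import *
st=telemetry.observe(); print(st["tool_pos"],st["tool_rot"],st["time"])
im,c=shot("wrist","w9"); cartons(im,c,140)
E
```

```text
[ 0.48823614 -0.23990145  0.23422849] [3.14077337 0.00322035 1.61157608] 30.5
[ 210   99   58   50 1995] centre 0.4377 -0.1699 size 57.4 41.5 long-axis deg 18.6
```

Request:
apply_moves(delta_pos=[[-0.126, 0.174, -0.1], [-0.126, 0.174, -0.2], [-0.126, 0.174, -0.3], [-0.126, 0.174, -0.335], [-0.126, 0.174, -0.335], [-0.126, 0.174, -0.335], [-0.126, 0.174, -0.335], [-0.126, 0.174, -0.335]], dr=[[0, 0, 0.56], [0, 0, 0.56], [0, 0, 0.56], [0, 0, 0.56], [0, 0, 0.56], [0, 0, 0.56], [0, 0, 0.56], [0, 0, 0.56]], jaw=[0.78, 0.78, 0.78, 0.78, 0.78, 0.78, 0.78, 0.78])

```text
time: 31.22
tool_pos: [0.4411, -0.1654, 0.1023]
tool_rot: [3.138, 0.004, 1.897]
contact_force: [-0.0, 0.1, 0.4]
opening: 0.072
grip_force: 0.0
```

Correct (-0.0034, -0.0045), lower 0.088.

Request:
apply_moves(delta_pos=[[-0.007, -0.01, -0.08], [-0.007, -0.01, -0.15], [-0.007, -0.01, -0.19], [-0.007, -0.01, -0.219], [-0.007, -0.01, -0.219], [-0.007, -0.01, -0.219]], dr=[[0, 0, 0], [0, 0, 0], [0, 0, 0], [0, 0, 0], [0, 0, 0], [0, 0, 0]], jaw=[0.78, 0.78, 0.78, 0.78, 0.78, 0.78])

```text
time: 31.72
tool_pos: [0.4373, -0.1691, 0.0134]
tool_rot: [3.14, 0.002, 1.897]
contact_force: [0.3, -0.6, 0.6]
opening: 0.0715
grip_force: 0.0
```

Request:
apply_moves(delta_pos=[[0, 0, 0], [0, 0, 0], [0, 0, 0], [0, 0, 0]], dr=[[0, 0, 0], [0, 0, 0], [0, 0, 0], [0, 0, 0]], jaw=[0.55, 0.5, 0.5, 0.5], force=20)

```text
time: 32.05
tool_pos: [0.437, -0.1688, 0.0135]
tool_rot: [3.14, 0.002, 1.897]
contact_force: [-0.4, -0.2, 6.1]
opening: 0.0579
grip_force: 20.0
```

Request:
apply_moves(delta_pos=[[0, 0, 0.1], [0, 0, 0.2], [0, 0, 0.3], [0.05, 0.05, 0.37], [0.1, 0.15, 0.37], [0.15, 0.24, 0.37], [0.2, 0.33, 0.37], [0.25, 0.42, 0.37]], dr=[[0, 0, 0], [0, 0, 0], [0, 0, 0], [0, 0, -0.1], [0, 0, -0.2], [0, 0, -0.3], [0, 0, -0.4], [0, 0, -0.56]], jaw=[0.5, 0.5, 0.5, 0.5, 0.5, 0.5, 0.5, 0.5])

```text
time: 32.72
tool_pos: [0.5358, 0.0002, 0.1609]
tool_rot: [3.141, 0.0, 1.615]
contact_force: [1.3, -1.0, -1.7]
opening: 0.058
grip_force: 20.0
```

Request:
apply_moves(delta_pos=[[0.02, 0.1, 0], [0.05, 0.2, 0], [0.08, 0.3, 0], [0.1, 0.4, 0], [0.12, 0.5, 0], [0.121, 0.525, 0], [0.121, 0.525, 0], [0.121, 0.525, 0]], dr=[[0, 0, 0], [0, 0, 0], [0, 0, 0], [0, 0, 0], [0, 0, 0], [0, 0, 0], [0, 0, 0], [0, 0, 0]], jaw=[0.5, 0.5, 0.5, 0.5, 0.5, 0.5, 0.5, 0.5])

```text
time: 33.38
tool_pos: [0.5832, 0.2085, 0.1599]
tool_rot: [-3.141, 0.001, 1.619]
contact_force: [0.1, -0.5, -0.9]
opening: 0.0577
grip_force: 20.0
```

Request:
apply_moves(delta_pos=[[0.005, 0.001, -0.08], [0.005, 0.001, -0.16], [0.005, 0.001, -0.23], [0.005, 0.001, -0.27], [0.005, 0.001, -0.287], [0.005, 0.001, -0.287], [0.005, 0.001, -0.287]], dr=[[0, 0, 0], [0, 0, 0], [0, 0, 0], [0, 0, 0], [0, 0, 0], [0, 0, 0], [0, 0, 0]], jaw=[0.5, 0.5, 0.5, 0.5, 0.5, 0.5, 0.5])

```text
time: 33.97
tool_pos: [0.5863, 0.2074, 0.0462]
tool_rot: [3.141, 0.0, 1.616]
contact_force: [0.0, 0.9, -1.3]
opening: 0.0575
grip_force: 20.0
```

Request:
apply_moves(delta_pos=[[0, 0, -0.002], [0, 0, -0.002], [0, 0, 0.1], [0, 0, 0.2], [0, 0, 0.3], [-0.1, -0.1, 0.4], [-0.15, -0.2, 0.5], [-0.2, -0.3, 0.52]], dr=[[0, 0, 0], [0, 0, 0], [0, 0, 0], [0, 0, 0], [0, 0, 0], [0, 0, 0], [0, 0, 0], [0, 0, 0]], jaw=[0.73, 0.73, 0.73, 0.73, 0.73, 0.73, 0.73, 0.73])

```text
time: 34.63
tool_pos: [0.5261, 0.1251, 0.2376]
tool_rot: [3.136, -0.0, 1.619]
contact_force: [1.0, 0.1, 0.4]
opening: 0.0674
grip_force: 0.0
```

Request:
apply_moves(delta_pos=[[0, -0.7, 0], [0, -0.7, 0], [0, -0.7, 0], [0, -0.7, 0], [0, -0.7, 0], [0, -0.7, 0], [0, -0.7, 0]], dr=[[0, 0, 0], [0, 0, 0], [0, 0, 0], [0, 0, 0], [0, 0, 0], [0, 0, 0], [0, 0, 0]], jaw=[0.73, 0.73, 0.73, 0.73, 0.73, 0.73, 0.73])

```text
time: 35.22
tool_pos: [0.5257, -0.1586, 0.2351]
tool_rot: [3.14, 0.002, 1.616]
contact_force: [1.2, -0.1, -0.5]
opening: 0.0669
grip_force: 0.0
```

```bash
python3 - <<'E'
from h import *
st=telemetry.observe(); print(st["tool_pos"],st["contact_force"],st["time"])
a,c=shot("top"); b,_=shot("scene")
np.save("top_end.npy",a)
A=cv2.resize(a[160:260,150:330],(790,439),interpolation=cv2.INTER_CUBIC)[:300]; B=cv2.resize(b[130:260,220:420],(440,286))
x=np.zeros((600,800,3),np.uint8); x[:286,:440]=B; x[290:590,:790]=A; cv2.imwrite("pics/end.png",x[:,:,::-1])
E
```

```text
[ 0.5257107  -0.15859547  0.23509789] [ 1.1761098  -0.12836768 -0.50055344] 35.2167
```

View pics/end.png

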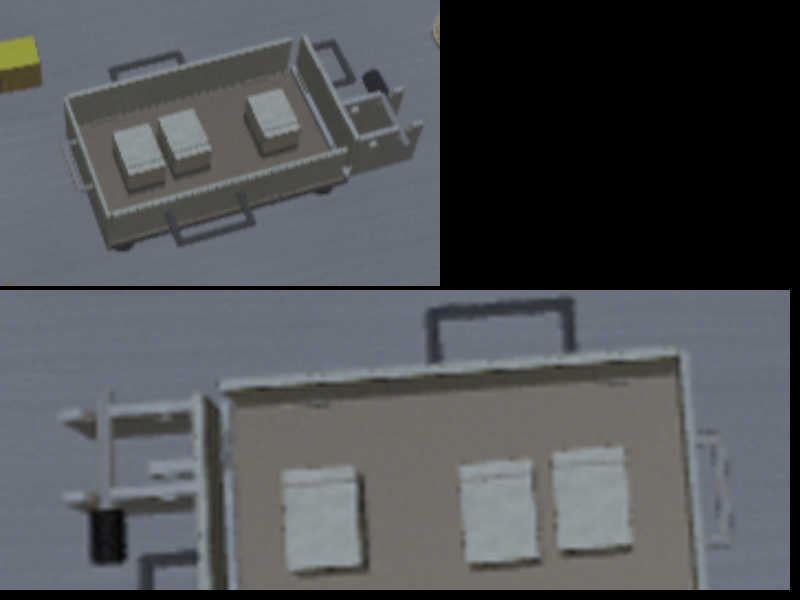

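```bash
python3 - <<'E'
from h import *
a=np.load("top_end.npy"); c=cam("top"); i=a[160:260,205:320].astype(int)
m=(i.min(2)>115)
O=np.array([.589,.1295]); r=.046; Rt=np.array([[np.cos(r),np.sin(r)],[-np.sin(r),np.cos(r)]])
for ce,s,p in blobs(m,150,900): print(s, (Rt@(cast(c,ce+[205,160],.076)[0][:2]-O)).round(4), cv2.minAreaRect(p.astype(np.int32))[1:])
print(job.hand_in())
E
```

```text
[  0  13  99   9 237] [ 0.0817 -0.007 ] ((2.449270248413086, 98.32279968261719), 85.79464721679688)
[ 71  35  19  24 386] [-0.0011 -0.0802] ((23.008953094482422, 17.333410263061523), 85.60128784179688)
[ 49  38  19  24 377] [-0.0044 -0.0257] ((23.073328018188477, 17.081621170043945), 86.98721313476562)
[  9  40  18  24 375] [-0.0007  0.077 ] ((22.955209732055664, 16.405488967895508), 86.42366790771484)
[  0  75 104  10 230] [-0.0782 -0.0079] ((2.991163492202759, 103.38688659667969), 85.60128784179688)
the job is handed in; nothing more can be done
None
```

The job is handed in: the last pictures show the pin parked in both notches, all three panels upright, and the three cartons that were there standing square on the tray floor. The middle carton was nudged about 25 mm along the tray but is still inside; the judge's verdict was not returned.

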